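Fit the nested lid set on the frying-oil pot and raise only its outer lid

ROBOT

A 7-joint arm with a two-finger parallel gripper is mounted at the origin on the work surface. World frame = base frame: x ahead of the robot, y to its left, z up, the work surface at z = 0. Lengths are in m, angles in rad, forces in N, time in s.
With the tool pointing down it reaches from about 0.4 to 0.85 m from the base axis. Payload 10.4 kg.
Tool frame: the origin (TCP) lies at the very end of the fingers, on their centre line; the grasp point (between the pads) lies 19 mm behind it (manip.grip_point_offset is the z of the grasp point in the tool frame, in m); z points along the fingers, y is the direction in which the jaws open and shut (so a half turn about z gives the same grasp; the last joint's range is limited). The gripper opens to 85 mm and grips with 20 to 120 N. Pads are 22 mm wide; open, the fingers measure 114 mm over their backs; the gripper's body (76 mm by 85 mm) begins 54 mm behind the grasp point. The pads swing forward as they close: fully open they stand 13 mm farther back than shut.
Start: joints at [1.296, 0.332, -0.065, 1.46, 0.022, 1.35, -0.088], TCP at [0.156, -0.605, 0.231] pointing down, gripper open.
Joint ranges: [-2.6, 2.6], [-0.5, 2.12], [-1.47, 1.34], [0.16, 2.42], [-1.27, 4.41], [0.06, 2.06], [-2.6, 2.6]. Speed limits (rad/s): [2.22, 2.22, 2.79, 2.79, 3.14, 3.14, 3.14].

INTERFACE

Orientations are given as a unit quaternion [x, y, z, w].
In Python, from workcell import manip, camera, get_calibration, hand_in gives the robot as it stands.
- The arm moves only by the shell command python3 -m pendant 'ROWS' [FORCE]. ROWS is JSON, a list of rows, each a list of 5 numbers: the shift along the tool's x, y, z in units of 40 mm (1.0 is 40 mm), then the turn about the tool's z in units of 6 degrees (1.0 is 6 degrees), then the closure, from 0 (fully open) to 1 (shut). A call has 1 to 5 rows; each row is the pose to reach, as a shift and turn from the pose commanded when the call began, along the tool's axes at that moment; what a row does not reach only later rows make up. A row lasts 1/8 s, in which the tool goes at most 62.5 mm and 10.7 degrees, less where a joint would pass 70% of its speed; a pose out of reach is approached as far as the arm can. A call with a gripper value outside its range is refused whole. The fingers move at their own pace and stop on an object; FORCE is the grip in N (left out, the last holds). Time passes only in rows, so rows that repeat a pose let the fingers close. It gives the time, the measured TCP pose, the force and the opening at its end, in the units of the state.
- manip.get_obs(): the state, without advancing time (a new reading comes with each control period).
- camera(name): name is "side" or "top" or "wrist"; returns (picture, depth): 420x560x3 uint8, red, green, blue; 420x560 float32, m along the optical axis (not along the pixel's ray), 0 where there is no reading.
- get_calibration(name): a dict with "vfov" (degrees; the focal length in pixels is half the picture's height over the tangent of half this angle, whatever the lens; pixels are square), "cx", "cy" (the principal point, pixels), "position" and "rotation" of the camera in the world. Camera axes: x right, y down, z forward; pixel columns grow to the right and rows downward; lengths in m; the calibration is good to about 2 mm. The wrist camera is an equidistant fisheye: a pixel r from the principal point sees the ray r / f radians off the axis. A picture is of the moment at which its call begins: read the wrist's pose just before it. get_calibration takes no time and is no camera call; for the wrist camera it gives the pose at the moment of the call.
- hand_in(): hands the job in, once; it reports no verdict.
The state is a dict: "clock": time; "joint_pos": joint angles; "joint_velocities": joint speeds; "tau": joint torques, N m; "position": TCP position; "ee_rot": TCP orientation; "ft_force": force on the tool from outside, world axes, zero at the start; "torque": the same for the moment, N m; "grip_width": opening from 0.0 (shut) to 1.0 (fully open).
Only numpy, scipy, OpenCV 4.12 (cv2) and the standard library are available. Lean on these libraries where they do the work, as an engineer would, in place of code of your own. Each camera call takes 0.05 s, during which the arm holds its last target.

TASK

The two nested lids of the frying-oil pot stand drying on the wooden coasters: lift the whole set by the knob of the inner strainer lid and lower it onto the pot, keeping hold of the knob until the strainer lid is fully seated in the rim and resting still. Then let go of the knob, take the outer lid by the collar around the knob and lift the outer lid alone, leaving the strainer lid seated in the pot, ready for oil to be strained. Finish while still holding the outer lid level and still in the gripper, with the whole lid higher than the top of the strainer lid's knob and touching nothing else; leave the pot, the coasters and the other things where they stand.

Things in the scene. Friction and masses are not known exactly. Their poses are not given: they have to be found in the camera images.
- pot: Open round aluminium oil pot, loose, 0.8 kg, 132 mm outside diameter, 126 mm inside, 100 mm high, standing upright on the counter; two small wire ears on its sides at +y and -y of its own frame, 70 mm up, reaching 88 mm from the axis. Origin: centre of its underside; z up along the pot's axis.
- pot_rim (a point): Centre of the pot's mouth, on the axis at the height of the rim (100 mm above the underside).
- coasters: Stack of round wooden coasters in one piece, loose, 0.4 kg, 100 mm diameter, 30 mm high; the lid set stands on it at the start, about centred. Origin: centre of its underside.
- strainer_lid: Inner (strainer) lid, steel, 0.16 kg +-30 %. Origin: centre of underside, z up. Tapered plug 0-12 mm up (92 mm diameter at foot, 118 at top), flange 142 mm diameter at 12-16 mm, 14 mm stem, round wooden knob 22 mm diameter at 49-75 mm. The plug enters the pot's mouth with 4 mm play all round, the flange rests on the rim: seated, the origin lies 12 mm below the rim, 88 mm above the pot's underside.
- strainer_knob (a point): Centre of the top of the strainer lid's knob, 75 mm above that lid's underside. The knob passes freely through the outer lid's collar and stands out 28 mm above it when nested; a set lifted by it carries the outer lid along, lying loose on the flange.
- outer_lid: Outer lid, aluminium, 0.18 kg +-30 %, 154 mm diameter. Origin: centre of its lower edge, z up. Skirt (148 mm inside) 0-8 mm up, flat plate 8-13 mm, and in the middle an upright round collar, open right through, 48 mm outside, 42 mm inside diameter, 13-39 mm up. Nested, its plate lies loose on the strainer lid's flange, its origin 8 mm above that lid's origin, with up to 3 mm sideways play.
- collar_top (a point): Centre of the collar's upper edge, 39 mm above the outer lid's lower edge. The collar is the outer lid's handle, gripped from above across its outside, the knob standing between the fingers.
- bottle: Closed amber glass bottle, upright, 60 mm diameter, 170 mm high; bystander, leave alone. Origin: centre of its underside.
- brush: Hard silicone brush lying on the counter, some 200 mm long; bystander, leave alone. Origin: about the middle, underside.
- crusher: Yellow plastic garlic crusher lying on the counter, about 150 mm long, 32 mm high; bystander, leave alone. Origin: about the middle, underside.
- burner_knob (a joint): Angle of the black burner knob (rad, 0 at the start, grows clockwise); bystander, leave alone.
- burner_knob_grip (a point): Centre of the burner knob, about 44 mm across, on a small fixed base on the counter.
There are look-alikes about, which are no part of the job. Leave any blue or orange look-alike of the pot alone.

How it is judged:
On the way, in this order (a step that is already met when the one before it is completed fails the run):
1. both lids hang nested from the strainer lid's knob, clear of the coasters (contact force between the fingers and strainer_lid above 1 N and contact force between strainer_lid and coasters below 0.05 N and contact force between strainer_lid and pot below 0.05 N and height (world z) of strainer_lid above 0.045 m and z of outer_lid in the frame of strainer_lid between 0.004 and 0.012 m and horizontal distance between outer_lid and strainer_lid below 0.008 m), for 0.2 s.
2. the set is seated in the pot's rim and still, with the knob still held (z of strainer_lid in the frame of pot between 0.084 and 0.0905 m and horizontal distance between strainer_lid and pot below 0.007 m and angle between strainer_lid's own z axis and vertical below 0.06 rad and z of outer_lid in the frame of strainer_lid between 0.004 and 0.012 m and horizontal distance between outer_lid and strainer_lid below 0.008 m and contact force between the fingers and strainer_lid above 0.5 N and linear speed of strainer_lid below 0.03 m/s), for 0.2 s.
At the end, for the whole second after the job is handed in: Strainer lid seated in the pot (origin 84 to 90.5 mm above pot underside, within 7 mm of its axis, tilt under 0.06 rad), still, untouched. Outer lid held (over 1 N), lower edge over 75 mm above strainer underside and 163 mm above counter, tilt under 0.2 rad, still, touching no lid or pot (z of strainer_lid in the frame of pot between 0.084 and 0.0905 m and horizontal distance between strainer_lid and pot below 0.007 m and angle between each of strainer_lid, pot's own z axis and vertical below 0.06 rad and z of outer_lid in the frame of strainer_lid above 0.075 m and height (world z) of outer_lid above 0.163 m and angle between outer_lid's own z axis and vertical below 0.2 rad and contact force between the fingers and outer_lid above 1 N and contact force between each of the fingers, outer_lid and strainer_lid below 0.05 N and contact force between outer_lid and pot below 0.05 N and linear speed of outer_lid below 0.03 m/s and linear speed of strainer_lid below 0.02 m/s); the arm keeps its last pose, push and grip.
It fails at once if the outer lid is parted from the strainer lid (raised over 20 mm) while the strainer lid is not seated in the pot (z of outer_lid in the frame of strainer_lid above 0.02 m and not (z of strainer_lid in the frame of pot between 0.084 and 0.0905 m and horizontal distance between strainer_lid and pot below 0.007 m and angle between strainer_lid's own z axis and vertical below 0.06 rad)).
It fails at once if the pot is pushed more than 30 mm (distance of pot from where it was at the start of the episode above 0.03 m).
It fails at once if the coasters are pushed more than 40 mm (distance of coasters from where it was at the start of the episode above 0.04 m).
It fails at once if the bottle, brush or garlic crusher is moved more than 25 mm, or the burner knob turned (distance of any of bottle, brush, crusher from where it was at the start of the episode above 0.025 m or value of joint burner_knob above 0.15 rad).
It also fails if it takes over 54 s, if anything falls off the work surface, if the arm or the gripper's body presses on something with over 40 N, if the wrist force passes 120 N, or if a joint passes its speed limit or range.

## Working session

There is one attempt and no reset: what is moved stays moved. The work goes in short steps, Python scripts to look and compute and a shell command to move; the robot and the scene stay as the last step left them, time stands still between calls to the robot, and variables do not carry over. Pictures are saved under pics/ and viewed, and the job is handed in when it is done.

```bash
ls; mkdir -p pics; python3 - <<'E'
from workcell import manip,camera,get_calibration
import cv2,numpy as np
print(manip.get_obs(), manip.grip_point_offset)
for n in ["side","top"]:
    p,d=camera(n); cv2.imwrite(f"pics/{n}0.png",p[:,:,::-1]); np.savez(f"pics/{n}0.npz",p=p,d=d)
    print(get_calibration(n))
E
```

```text
pics
{'clock': 0.0, 'joint_pos': array([ 1.29638429,  0.33288026, -0.06472456,  1.4609308 ,  0.02159197,
        1.34988667, -0.08853453]), 'joint_velocities': array([-0.0001014 , -0.00012594, -0.00157797, -0.00029803,  0.00247568,
       -0.00064209, -0.0001101 ]), 'tau': array([-3.92084462e-05, -6.25451803e+01,  4.86759015e-02, -3.91608024e+01,
        1.61008607e-02,  9.84968792e-03,  2.03023961e-05]), 'position': array([ 0.15564511, -0.60492987,  0.23051577]), 'ee_rot': array([ 9.92083573e-01,  1.25577414e-01, -1.12591077e-04, -6.95862696e-04]), 'ft_force': array([-0.30164628, -0.14785376, -0.09544272]), 'torque': array([-0.0590959 , -0.0194408 ,  0.03410333]), 'grip_width': 1.0004941099728235} -0.0187
{'vfov': 43.95173857806373, 'cx': 282.0825895940904, 'cy': 209.38731291733222, 'position': array([-0.00380374,  0.92483691,  0.91963081]), 'rotation': array([-0.23807785,  0.86762807, -0.42409449,  0.1033651 ])}
{'vfov': 56.84587789188481, 'cx': 280.6470724107694, 'cy': 202.71677645060478, 'position': array([ 0.42433513, -0.00599227,  1.32764388]), 'rotation': array([-0.69875592,  0.71477661, -0.02384597,  0.01630727])}
```

View pics/top0.png

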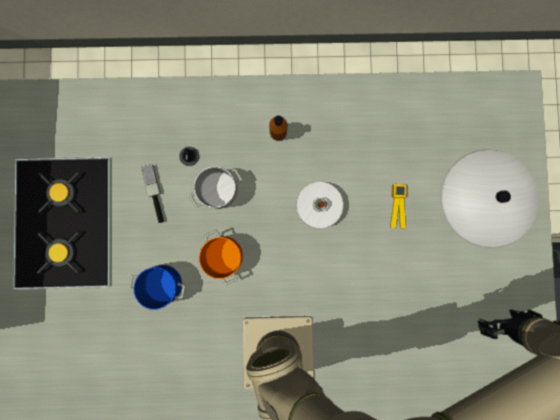

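View pics/side0.png

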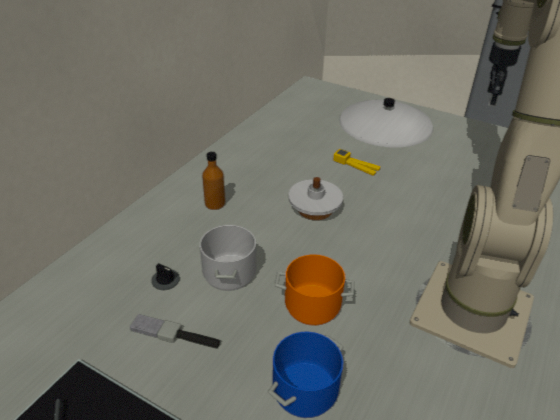

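The aluminium pot is at top px (215,187) and side px (228,257). The blue pot at (158,287) and the orange pot at (221,257) are look-alikes. The lid set stands at (320,204), and the big dome at (490,198) is another lid and doesn't fit. Next I'll measure them and check an enlarged crop.

```bash
cat > h.py <<'E'
import numpy as np,cv2
from scipy.spatial.transform import Rotation as R
from workcell import manip,camera,get_calibration
def cloud(n,d,cal=None):
    c=cal or get_calibration(n); H,W=d.shape
    f=H/2/np.tan(np.radians(c['vfov'])/2)
    u,v=np.meshgrid(np.arange(W),np.arange(H))
    x=(u-c['cx'])/f;y=(v-c['cy'])/f
    P=np.stack([x*d,y*d,d],-1)
    W_=P@R.from_quat(c['rotation']).as_matrix().T+c['position']
    W_[d<=0]=np.nan
    return W_
def fitc(xy):
    A=np.c_[2*xy,np.ones(len(xy))];b=(xy**2).sum(1)
    s=np.linalg.lstsq(A,b,rcond=None)[0]
    return s[:2],np.sqrt(s[2]+s[0]**2+s[1]**2)
def rfit(xy,it=6,tol=.004):
    m=np.ones(len(xy),bool)
    for _ in range(it):
        c,r=fitc(xy[m]); e=abs(np.linalg.norm(xy-c,axis=1)-r); m=e<max(tol,np.median(e)*1.5)
    return c.round(4),round(r,4),m.sum()
E
python3 - <<'E'
from h import *
for n,boxes in [("top",{"pot":(190,162,245,215),"lid":(292,177,350,232)}),("side",{"pot":(195,220,262,290),"lid":(282,172,348,225)})]:
    z=np.load(f"pics/{n}0.npz");C=cloud(n,z['d'])
    for k,(a,b,c,d) in boxes.items():
        P=C[b:d,a:c].reshape(-1,3);P=P[np.isfinite(P[:,0])]
        print(n,k,np.histogram(P[:,2],bins=np.arange(-.01,.14,.01)))
        if k=="pot": Q=P[(P[:,2]>.092)]; print(rfit(Q[:,:2]),Q[:,2].max())
        else:
            for lo,hi in [(.048,.058),(.07,.083),(.095,.12)]:
                Q=P[(P[:,2]>lo)&(P[:,2]<hi)]; print(lo,len(Q),rfit(Q[:,:2]),Q.mean(0).round(4), ((Q.max(0)+Q.min(0))/2).round(4),np.ptp(Q,0).round(3))
    a=boxes["pot"];b=boxes["lid"];im=z['p'][:,:,::-1]
    cr=[cv2.resize(im[q[1]:q[3],q[0]:q[2]],(390,390),interpolation=cv2.INTER_CUBIC) for q in (a,b)]
    cv2.imwrite(f"pics/crop_{n}.png",np.hstack(cr))
E
```

```text
top pot (array([ 735, 1497,   93,   49,   39,   37,   51,   43,  151,   49,  103,
         58,    0,    0,    0]), array([-0.01,  0.  ,  0.01,  0.02,  0.03,  0.04,  0.05,  0.06,  0.07,
        0.08,  0.09,  0.1 ,  0.11,  0.12,  0.13,  0.14]))
(array([0.5503, 0.1902]), np.float64(0.0641), np.int64(149)) 0.10811025606678482
top lid (array([851, 638,   0,   0,   4, 709, 876,   7,  46,   5,   1,  36,   1,
         0,   0]), array([-0.01,  0.  ,  0.01,  0.02,  0.03,  0.04,  0.05,  0.06,  0.07,
        0.08,  0.09,  0.1 ,  0.11,  0.12,  0.13,  0.14]))
0.048 1276 (array([ 0.4889, -0.1475]), np.float64(0.064), np.int64(837)) [ 0.4892 -0.1471  0.0512] [ 0.4884 -0.1487  0.0529] [0.149 0.15  0.01 ]
0.07 51 (array([ 0.4888, -0.1475]), np.float64(0.0223), np.int64(48)) [ 0.4878 -0.1487  0.0756] [ 0.4883 -0.1475  0.0764] [0.046 0.046 0.012]
0.095 38 (array([ 0.4885, -0.1475]), np.float64(0.0082), np.int64(33)) [ 0.4884 -0.1473  0.1046] [ 0.4884 -0.1474  0.1034] [0.016 0.019 0.016]
side pot (array([1096,  708,  233,  283,  296,  277,  250,  322,  434,  347,  394,
         42,    0,    0,    0]), ar
[... 180 characters left out ...]
(366)) 0.10312150695416633
side lid (array([1328,  541,   45,    0,   42,  720,  581,   79,   68,   25,   23,
         35,    0,    0,    0]), array([-0.01,  0.  ,  0.01,  0.02,  0.03,  0.04,  0.05,  0.06,  0.07,
        0.08,  0.09,  0.1 ,  0.11,  0.12,  0.13,  0.14]))
0.048 986 (array([ 0.485 , -0.1469]), np.float64(0.0646), np.int64(641)) [ 0.4813 -0.1386  0.0506] [ 0.4844 -0.1445  0.053 ] [0.152 0.156 0.01 ]
0.07 78 (array([ 0.4849, -0.147 ]), np.float64(0.0224), np.int64(59)) [ 0.4838 -0.1405  0.0753] [ 0.4854 -0.1451  0.0765] [0.046 0.051 0.013]
0.095 43 (array([ 0.4852, -0.1472]), np.float64(0.0095), np.int64(36)) [ 0.4846 -0.1458  0.1019] [ 0.4856 -0.1475  0.1011] [0.021 0.026 0.011]
```

View pics/crop_top.png

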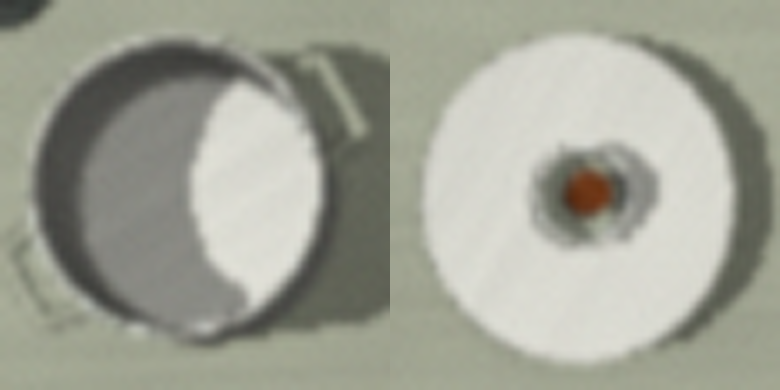

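View pics/crop_side.png

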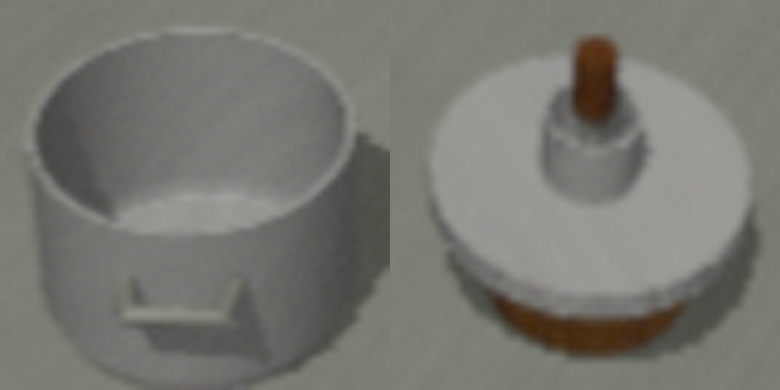

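Both crops confirm the choice: the grey pot with wire ears is the aluminium one, and the lid set is white with a brown knob, on the wooden coasters. The two cameras agree to about 3 mm. The knob is near (0.487,-0.147), with its top at about 0.105 m, and the pot axis is near (0.5485,0.1905).

```bash
cat >> h.py <<'E'
def units(target,yaw=None):
    o=manip.get_obs();Rm=R.from_quat(o['ee_rot']).as_matrix()
    d=Rm.T@(np.array(target)-o['position'])/.04
    print('clk',round(o['clock'],2),'pos',o['position'].round(4),'yaw',np.degrees(np.arctan2(Rm[1,0],Rm[0,0])).round(2),'tilt',Rm[:,2].round(3),'F',o['ft_force'].round(2),'T',o['torque'].round(2),'w',round(o['grip_width'],3),'units',d.round(3))
E
python3 -c "
from h import *
units([.487,-.1473,.2305]);print(manip.get_obs()['joint_pos'].round(2))"
```

```text
clk 0.1 pos [ 0.1556 -0.605   0.2306] yaw 14.43 tilt [-0.     0.001 -1.   ] F [ 0.23 -0.13 -0.04] T [ 0.02 -0.04  0.01] w 1.0 units [10.874 -9.017  0.013]
[ 1.3   0.33 -0.06  1.46  0.02  1.35 -0.09]
```

```bash
python3 -m pendant '[[1.1,-0.9,0,0,0],[2.2,-1.8,0,0,0],[3.3,-2.7,0,0,0],[4.4,-3.6,0,0,0],[5.4,-4.5,0,0,0]]' 50; python3 -c "
from h import *
units([.487,-.1473,.2305])"
```

```text
clock: 0.72
position: [0.321, -0.3753, 0.2311]
ee_rot: [0.992, 0.126, -0.0, -0.0]
ft_force: [1.0, -1.1, -0.5]
grip_width: 1.002
clk 0.72 pos [ 0.321  -0.3753  0.2311] yaw 14.46 tilt [-0.  0. -1.] F [ 1.01 -1.15 -0.49] T [-0.04  0.   -0.01] w 1.002 units [ 5.442 -4.483  0.015]
```

```bash
python3 -m pendant '[[1.1,-0.9,0,0,0],[2.3,-1.9,0,0,0],[3.6,-3.0,0,0,0],[4.7,-3.9,0,0,0],[5.44,-4.48,0,0,0]]'; python3 -m pendant '[[0,0,0,0,0]]'; python3 - <<'E'
from h import *
units([.487,-.1473,.2305]);print(manip.get_obs()['joint_pos'].round(2))
print(get_calibration('wrist'))
for n in ('wrist','top'):
    p,d=camera(n);cv2.imwrite(f"pics/{n}1.png",p[:,:,::-1])
    np.savez(f"pics/{n}1.npz",p=p,d=d)
E
```

```text
clock: 1.35
position: [0.4874, -0.1462, 0.2312]
ee_rot: [0.992, 0.127, 0.0, -0.0]
ft_force: [0.8, -0.6, -0.0]
grip_width: 0.999
clock: 1.48
position: [0.4874, -0.1462, 0.231]
ee_rot: [0.992, 0.128, 0.0, -0.001]
ft_force: [0.8, -0.6, 0.1]
grip_width: 1.001
clk 1.48 pos [ 0.4874 -0.1462  0.231 ] yaw 14.74 tilt [ 0.     0.001 -1.   ] F [ 0.76 -0.56  0.06] T [-0.08  0.   -0.01] w 1.001 units [-0.016  0.024  0.013]
[ 0.7   0.11 -0.53  1.74  0.06  1.31 -1.16]
{'vfov': 65.70646984690485, 'cx': 275.61186657206224, 'cy': 209.82839387877434, 'position': array([ 0.55457357, -0.12945936,  0.37410358]), 'rotation': array([ 0.78424359, -0.60479205, -0.08502408,  0.1093594 ])}
```

View pics/wrist1.png

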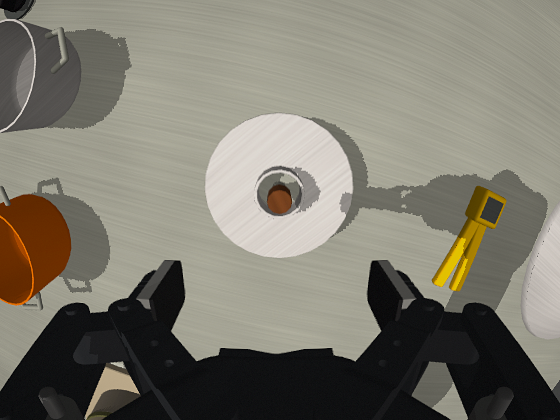

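View pics/top1.png

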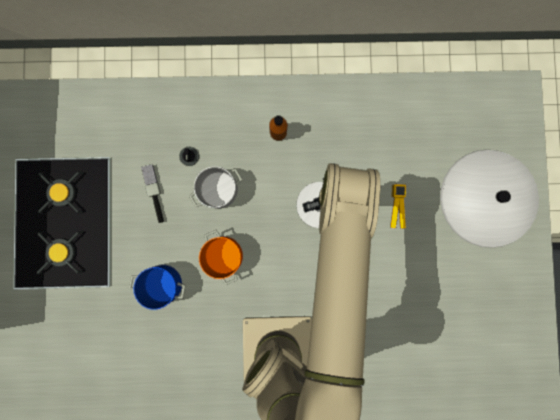

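The wrist view shows the lid disc centred at about (279,186), with the brown knob at (279,200) midway between the fingers. I'll refine the knob position from the fisheye depth.

```bash
cat >> h.py <<'E'
def wcloud(d,c):
    H,W=d.shape;f=H/2/np.tan(np.radians(c['vfov'])/2)
    u,v=np.meshgrid(np.arange(W),np.arange(H));a=u-c['cx'];b=v-c['cy'];r=np.hypot(a,b)+1e-9;t=np.tan(r/f)
    P=np.stack([a/r*t*d,b/r*t*d,d],-1)@R.from_quat(c['rotation']).as_matrix().T+c['position'];P[d<=0]=np.nan;return P
E
python3 - <<'E'
from h import *
z=np.load("pics/wrist1.npz");C=wcloud(z['d'],get_calibration('wrist'))
P=C[100:265,195:365].reshape(-1,3);P=P[np.isfinite(P[:,0])]
for lo,hi in [(.045,.058),(.073,.082),(.098,.115)]:
    Q=P[(P[:,2]>lo)&(P[:,2]<hi)]; print(lo,len(Q),rfit(Q[:,:2],tol=.002),((Q.max(0)+Q.min(0))/2).round(4),np.ptp(Q,0).round(4),np.median(Q[:,2]).round(4))
Q=C[10:135,0:85].reshape(-1,3);Q=Q[(Q[:,2]>.094)&(Q[:,2]<.11)];print(len(Q),rfit(Q[:,:2],tol=.002))
units([.487,-.147,.0835])
E
```

```text
0.045 15392 (array([ 0.4869, -0.1533]), np.float64(0.0631), np.int64(10244)) [ 0.4863 -0.1536  0.0515] [0.1532 0.1523 0.0129] 0.0513
0.073 504 (array([ 0.4868, -0.1532]), np.float64(0.0222), np.int64(497)) [ 0.4863 -0.1533  0.0774] [0.0467 0.0473 0.0088] 0.077
0.098 507 (array([ 0.4872, -0.1531]), np.float64(0.009), np.int64(312)) [ 0.4867 -0.1532  0.1027] [0.0213 0.021  0.0086] 0.1051
664 (array([0.5499, 0.1832]), np.float64(0.0639), np.int64(626))
clk 1.57 pos [ 0.4858 -0.1497  0.2309] yaw 14.43 tilt [-0.001 -0.    -1.   ] F [-0.86 -0.99  0.45] T [0.02 0.01 0.03] w 1.0 units [ 0.05  -0.058  3.686]
```

```bash
python3 - <<'E'
from h import *
for i in range(3): units([.487,-.147,.0835]); c=get_calibration('wrist');print(c['position'],c['rotation'])
c=get_calibration('wrist');p,d=camera('wrist')
units([.487,-.147,.0835])
C=wcloud(d,c)
P=C[100:265,195:365].reshape(-1,3);P=P[np.isfinite(P[:,0])]
for lo,hi in [(.045,.058),(.073,.082),(.098,.115)]:
    Q=P[(P[:,2]>lo)&(P[:,2]<hi)]; print(lo,len(Q),rfit(Q[:,:2],tol=.002),((Q.max(0)+Q.min(0))/2).round(4),np.ptp(Q,0).round(4),np.median(Q[:,2]).round(4))
Q=C[10:135,0:85].reshape(-1,3);Q=Q[(Q[:,2]>.094)&(Q[:,2]<.11)];print(len(Q),rfit(Q[:,:2],tol=.002))
E
```

```text
clk 1.57 pos [ 0.4858 -0.1497  0.2309] yaw 14.43 tilt [-0.001 -0.    -1.   ] F [-0.86 -0.99  0.45] T [0.02 0.01 0.03] w 1.0 units [ 0.05  -0.058  3.686]
[ 0.55322846 -0.13313303  0.37392515] [ 0.78254809 -0.60685781 -0.08526017  0.10987625]
clk 1.57 pos [ 0.4858 -0.1497  0.2309] yaw 14.43 tilt [-0.001 -0.    -1.   ] F [-0.86 -0.99  0.45] T [0.02 0.01 0.03] w 1.0 units [ 0.05  -0.058  3.686]
[ 0.55322846 -0.13313303  0.37392515] [ 0.78254809 -0.60685781 -0.08526017  0.10987625]
clk 1.57 pos [ 0.4858 -0.1497  0.2309] yaw 14.43 tilt [-0.001 -0.    -1.   ] F [-0.86 -0.99  0.45] T [0.02 0.01 0.03] w 1.0 units [ 0.05  -0.058  3.686]
[ 0.55322846 -0.13313303  0.37392515] [ 0.78254809 -0.60685781 -0.08526017  0.10987625]
clk 1.62 pos [ 0.4855 -0.1504  0.231 ] yaw 14.36 tilt [-0.001 -0.    -1.   ] F [-1.02 -0.18 -0.36] T [-0.04  0.01  0.06] w 0.999 units [ 0.06  -0.074  3.688]
0.045 15428 (array([ 0.4885, -0.1497]), np.float64(0.0631), np.int64(10274)) [ 0.4879 -0.1501  0.0514] [0.1531 0.1528 0.0128] 0.0514
0.073 516 (array([ 0.4884, -0.1496]), np.float64(0.022), np.int64(511)) [ 0.4879 -0.1497  0.0775] [0.0465 0.0473 0.009 ] 0.0773
0.098 503 (array([ 0.4889, -0.1494]), np.float64(0.009), np.int64(317)) [ 0.4887 -0.1496  0.1028] [0.0211 0.021  0.0085] 0.1053
670 (array([0.5498, 0.1872]), np.float64(0.0639), np.int64(641))
```

The measured pose is swaying by a few mm, so I'll let it settle.

```bash
for i in 1 2 3; do python3 -m pendant '[[0,0,0,0,0]]' >/dev/null; python3 -c "
from h import *
units([.487,-.147,.0835]);o=manip.get_obs();print(o['joint_velocities'].round(3),o['joint_pos'].round(4))"; done;  python3 - <<'E'
from h import *
c=get_calibration('wrist');p,d=camera('wrist')
units([.487,-.147,.0835])
C=wcloud(d,c)
P=C[100:265,195:365].reshape(-1,3);P=P[np.isfinite(P[:,0])]
for lo,hi in [(.045,.058),(.073,.082),(.098,.115)]:
    Q=P[(P[:,2]>lo)&(P[:,2]<hi)]; print(lo,len(Q),rfit(Q[:,:2],tol=.002),((Q.max(0)+Q.min(0))/2).round(4),np.ptp(Q,0).round(4),np.median(Q[:,2]).round(4))
Q=C[10:135,0:85].reshape(-1,3);Q=Q[(Q[:,2]>.094)&(Q[:,2]<.11)];print(len(Q),rfit(Q[:,:2],tol=.002))
E
```

```text
clk 1.75 pos [ 0.4855 -0.1507  0.2312] yaw 14.3 tilt [-0. -0. -1.] F [ 0.29 -0.26 -0.72] T [ 0.02 -0.04 -0.04] w 1.004 units [ 0.059 -0.081  3.693]
[-0.001  0.001 -0.007 -0.003 -0.    -0.001 -0.001] [ 0.7068  0.1108 -0.528   1.7405  0.0582  1.3059 -1.1549]
clk 1.88 pos [ 0.4858 -0.1502  0.2313] yaw 14.34 tilt [-0. -0. -1.] F [ 0.31  1.33 -0.32] T [0.02 0.03 0.  ] w 1.001 units [ 0.049 -0.071  3.696]
[-0.003 -0.001 -0.003  0.     0.    -0.    -0.   ] [ 0.7066  0.1109 -0.5287  1.7403  0.0581  1.3059 -1.1551]
clk 2.0 pos [ 0.486  -0.1498  0.2314] yaw 14.39 tilt [ 0. -0. -1.] F [ 0.28 -0.14 -1.03] T [ 0.04 -0.01  0.03] w 0.998 units [ 0.042 -0.062  3.697]
[-0.003  0.001 -0.001 -0.    -0.     0.001 -0.   ] [ 0.7061  0.111  -0.5291  1.7401  0.0582  1.3059 -1.1553]
clk 2.05 pos [ 0.486  -0.1497  0.2314] yaw 14.4 tilt [ 0. -0. -1.] F [ 0.12  0.2  -0.7 ] T [-0.02 -0.01  0.04] w 1.0 units [ 0.039 -0.059  3.697]
0.045 15426 (array([ 0.4886, -0.1497]), np.float64(0.0631), np.int64(10257)) [ 0.4881 -0.1496  0.0515] [0.1532 0.153  0.0129] 0.0514
0.073 509 (array([ 0.4884, -0.1496]), np.float64(0.022), np.int64(503)) [ 0.4878 -0.1495  0.0775] [0.047  0.0471 0.0089] 0.0772
0.098 506 (array([ 0.489 , -0.1494]), np.float64(0.009), np.int64(322)) [ 0.4885 -0.1495  0.1028] [0.0209 0.021  0.0093] 0.1052
682 (array([0.5498, 0.1872]), np.float64(0.064), np.int64(643))
```

Settled. The wrist camera puts the knob at (0.489,-0.1495) with the tool at (0.486,-0.1497). I'll descend with a correction of about 2 mm in x, checking before the last bit.

```bash
python3 -m pendant '[[0.05,0,0.9,0,0],[0.05,0,1.8,0,0],[0.05,0,2.7,0,0],[0.05,0,3.2,0,0],[0.05,0,3.2,0,0]]'; python3 - <<'E'
from h import *
c=get_calibration('wrist');p,d=camera('wrist');cv2.imwrite("pics/wrist2.png",p[:,:,::-1])
units([.489,-.1495,.0835])
E
```

```text
clock: 2.68
position: [0.4871, -0.1487, 0.1021]
ee_rot: [0.992, 0.126, -0.001, -0.001]
ft_force: [0.6, 0.2, -0.1]
grip_width: 1.001
clk 2.73 pos [ 0.488  -0.1488  0.1034] yaw 14.43 tilt [-0.001  0.    -1.   ] F [0.11 0.31 0.83] T [ 0.03 -0.    0.03] w 1.004 units [0.021 0.022 0.497]
```

View pics/wrist2.png

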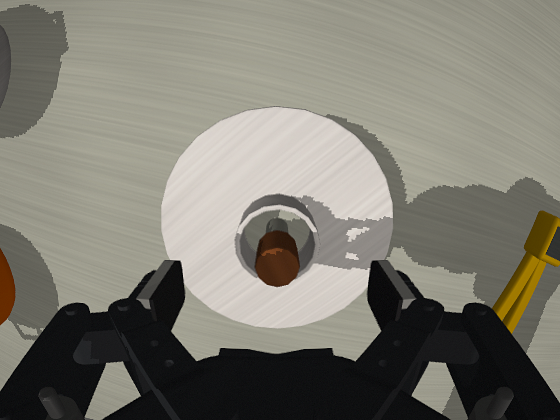

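The knob top, at about (278,268), sits midway between the pads and level with them. I'll go down the last 19 mm and close.

```bash
python3 -m pendant '[[0,0,0.25,0,0],[0,0,0.48,0,0],[0,0,0.48,0,0.5],[0,0,0.48,0,1],[0,0,0.48,0,1]]' 50; python3 -m pendant '[[0,0,0,0,1],[0,0,0,0,1],[0,0,0,0,1]]'; python3 - <<'E'
from h import *
c=get_calibration('wrist');p,d=camera('wrist');cv2.imwrite("pics/wrist3.png",p[:,:,::-1])
units([.489,-.1495,.0835])
E
```

```text
clock: 3.35
position: [0.4883, -0.149, 0.0844]
ee_rot: [0.992, 0.126, 0.0, 0.0]
ft_force: [0.9, -0.7, -0.6]
grip_width: 0.38
clock: 3.72
position: [0.4884, -0.149, 0.0846]
ee_rot: [0.992, 0.126, 0.0, 0.0]
ft_force: [-1.2, -0.5, 5.6]
grip_width: 0.235
clk 3.77 pos [ 0.4884 -0.149   0.0846] yaw 14.42 tilt [ 0.001 -0.    -1.   ] F [-2.08  0.69  5.7 ] T [0.09 0.3  0.02] w 0.238 units [0.012 0.015 0.026]
```

View pics/wrist3.png

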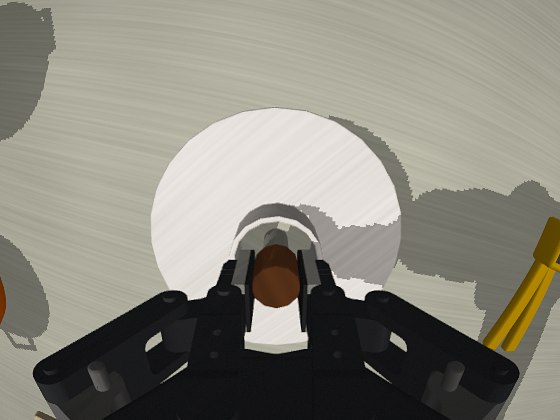

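The knob is gripped: opening 0.238, about 20 mm, with the knob at (276,275) between the pads. Lifting slowly first.

```bash
python3 -m pendant '[[0,0,0,0,1],[0,0,-0.2,0,1],[0,0,-0.5,0,1],[0,0,-0.8,0,1],[0,0,-0.8,0,1]]' 70; python3 -m pendant '[[0,0,-0.5,0,1],[0,0,-1.0,0,1],[0,0,-1.4,0,1],[0,0,-1.7,0,1],[0,0,-1.7,0,1]]'; python3 - <<'E'
from h import *
c=get_calibration('wrist');p,d=camera('wrist');cv2.imwrite("pics/wrist4.png",p[:,:,::-1])
np.savez("pics/wrist4.npz",p=p,d=d,**{k:v for k,v in c.items()})
p,d=camera('side');cv2.imwrite("pics/side4.png",p[:,:,::-1])
units([.489,-.1495,.0835])
E
```

```text
clock: 4.4
position: [0.4888, -0.1491, 0.1174]
ee_rot: [0.992, 0.126, 0.001, 0.001]
ft_force: [0.8, -0.5, -3.6]
grip_width: 0.23
clock: 5.03
position: [0.4885, -0.149, 0.1847]
ee_rot: [0.992, 0.126, 0.001, 0.0]
ft_force: [-0.0, 0.1, -3.7]
grip_width: 0.226
clk 5.12 pos [ 0.4878 -0.1489  0.1835] yaw 14.42 tilt [-0.001  0.    -1.   ] F [-0.21 -0.53 -3.88] T [-0.01  0.01 -0.  ] w 0.23 units [0.027 0.023 2.501]
```

View pics/wrist4.png

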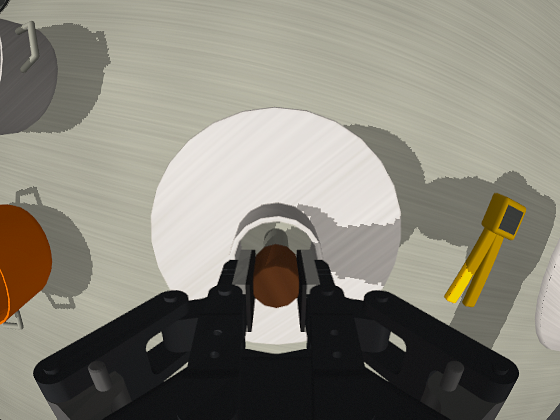

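View pics/side4.png

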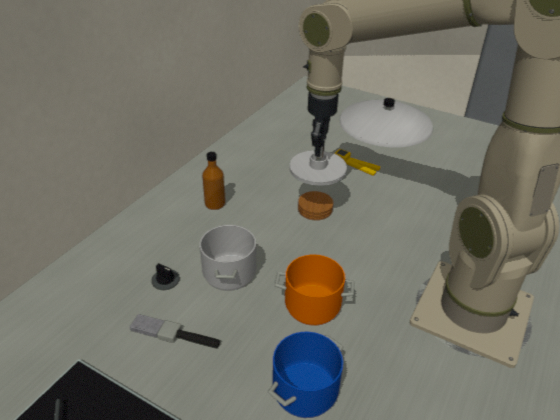

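The set hangs nested and clear of the coasters (−3.8 N). It needs to shift by the measured pot–knob difference of (0.0617, 0.3375).

```bash
python3 -c "
from h import *
units([.5499,.1885,.1845])"
```

```text
clk 5.12 pos [ 0.4878 -0.1489  0.1835] yaw 14.42 tilt [-0.001  0.    -1.   ] F [-0.21 -0.53 -3.88] T [-0.01  0.01 -0.  ] w 0.23 units [ 3.604 -7.782 -0.024]
```

```bash
python3 -m pendant '[[0.1,-0.22,0,0,1],[0.3,-0.65,0,0,1],[0.6,-1.3,0,0,1],[0.9,-1.95,0,0,1],[1.2,-2.6,0,0,1]]'; python3 -m pendant '[[0.3,-0.65,0,0,1],[0.6,-1.3,0,0,1],[0.9,-1.95,0,0,1],[1.2,-2.6,0,0,1],[1.5,-3.2,0,0,1]]'; python3 -c "
from h import *
units([.5499,.1885,.1845])"
```

```text
clock: 5.75
position: [0.5085, -0.0345, 0.1836]
ee_rot: [0.992, 0.126, -0.0, -0.0]
ft_force: [0.4, -0.0, -2.6]
grip_width: 0.227
clock: 6.38
position: [0.5345, 0.1045, 0.1836]
ee_rot: [0.992, 0.126, -0.0, -0.0]
ft_force: [-0.7, 0.3, -2.8]
grip_width: 0.229
clk 6.38 pos [0.5345 0.1045 0.1836] yaw 14.47 tilt [-0.001  0.    -1.   ] F [-0.65  0.34 -2.8 ] T [-0.03 -0.03  0.02] w 0.229 units [ 0.897 -1.938 -0.021]
```

```bash
python3 -m pendant '[[0.25,-0.55,0,0,1],[0.5,-1.1,0,0,1],[0.7,-1.55,0,0,1],[0.85,-1.82,0,0,1],[0.9,-1.94,0,0,1]]'; python3 -m pendant '[[0,0,0,0,1],[0,0,0,0,1],[0,0,0,0,1],[0,0,0,0,1]]';  python3 - <<'E'
from h import *
units([.5499,.1885,.1845])
for n in ('wrist','top','side'):
    c=get_calibration(n);p,d=camera(n);cv2.imwrite(f"pics/{n}5.png",p[:,:,::-1]);np.savez(f"pics/{n}5.npz",p=p,d=d,**c)
units([.5499,.1885,.1845])
E
```

```text
clock: 7.0
position: [0.5502, 0.1875, 0.1838]
ee_rot: [0.992, 0.126, -0.0, -0.0]
ft_force: [0.5, 0.3, -3.3]
grip_width: 0.228
clock: 7.5
position: [0.5505, 0.1864, 0.1841]
ee_rot: [0.992, 0.125, 0.0, 0.0]
ft_force: [0.9, -0.2, -3.6]
grip_width: 0.229
clk 7.5 pos [0.5505 0.1864 0.1841] yaw 14.4 tilt [ 0. -0. -1.] F [ 0.86 -0.16 -3.57] T [ 0.03  0.   -0.04] w 0.229 units [-0.002 -0.054 -0.009]
clk 7.65 pos [0.5504 0.1867 0.1841] yaw 14.42 tilt [ 0. -0. -1.] F [-0.75 -0.65 -3.83] T [ 0.    0.01 -0.01] w 0.225 units [-0.002 -0.047 -0.009]
```

View pics/wrist5.png

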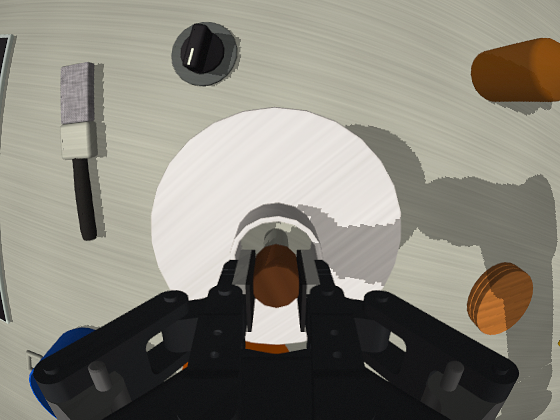

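View pics/side5.png

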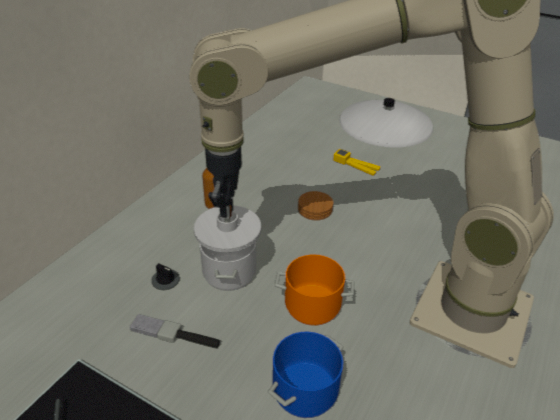

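View pics/top5.png

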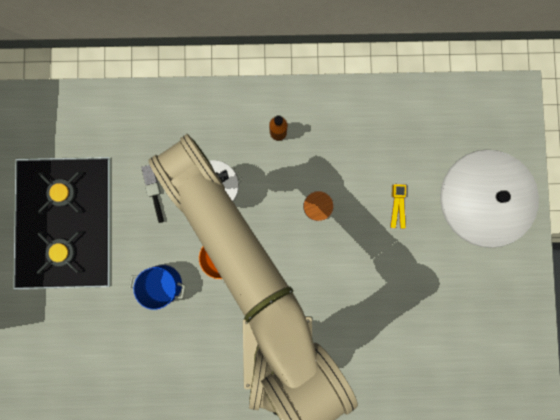

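Side view: the set hangs over the pot, with the lid disc at (228,230) and the pot beneath it. I'll measure the lid against the pot from the side and wrist depth.

```bash
python3 - <<'E'
from h import *
def edge(C,box,lo,hi):
    a,b,c,d=box;M=np.zeros(C.shape[:2],np.uint8)
    M[b:d,a:c]=((C[b:d,a:c,2]>lo)&(C[b:d,a:c,2]<hi)).astype(np.uint8)*255
    M=cv2.morphologyEx(M,cv2.MORPH_CLOSE,np.ones((3,3)))
    cs=max(cv2.findContours(M,cv2.RETR_EXTERNAL,cv2.CHAIN_APPROX_NONE)[0],key=len)[:,0]
    Q=C[cs[:,1],cs[:,0]];Q=Q[np.isfinite(Q[:,0])];return rfit(Q[:,:2],tol=.002,it=12),Q[:,2].mean().round(4)
z0=np.load("pics/side0.npz");C0=cloud("side",z0['d']);z=np.load("pics/side5.npz");C=cloud("side",z['d'])
print('lid start',edge(C0,(282,172,348,225),.044,.060))
P=C[205:250,190:265].reshape(-1,3);print(np.histogram(P[:,2],bins=np.arange(.09,.22,.005)))
m=np.median(P[(P[:,2]>.13)&(P[:,2]<.165),2]);print('plate z',m)
print('lid now',edge(C,(190,205,265,255),m-.008,m+.008))
# tilt
Q=P[abs(P[:,2]-m)<.005];A=np.c_[Q[:,:2],np.ones(len(Q))];print('tilt',np.linalg.lstsq(A,Q[:,2],rcond=None)[0])
for n in(4,5):
    z=np.load(f"pics/wrist{n}.npz");c={k:z[k] for k in('vfov','cx','cy','position','rotation')};C=wcloud(z['d'],c)
    P=C[215:345,150:405].reshape(-1,3);P=C[105:260,145:405].reshape(-1,3)
    m=np.nanmedian(P[(P[:,2]>.1),2]);Q=P[abs(P[:,2]-m)<.006];A=np.c_[Q[:,:2],np.ones(len(Q))];print('w plate',m,'tilt',np.linalg.lstsq(A,Q[:,2],rcond=None)[0][:2],edge(C,(145,100,410,300),m-.008,m+.006))
    K=C[255:310,258:296].reshape(-1,3);zk=np.nanmedian(K[:,2]);print('knob',zk,np.median(K[abs(K[:,2]-zk)<.006],axis=0))
E
```

```text
lid start ((array([ 0.4849, -0.147 ]), np.float64(0.0749), np.int64(105)), np.float64(0.0499))
(array([   3,   18,    2,    0,    0,    0,    0,    0,    1,   42,  100,
       1264,  629,   53,   55,   55,   64,   28,    8,   17,   18,   21,
         33,   20,   17]), array([0.09 , 0.095, 0.1  , 0.105, 0.11 , 0.115, 0.12 , 0.125, 0.13 ,
       0.135, 0.14 , 0.145, 0.15 , 0.155, 0.16 , 0.165, 0.17 , 0.175,
       0.18 , 0.185, 0.19 , 0.195, 0.2  , 0.205, 0.21 , 0.215]))
plate z 0.14935429615310458
lid now ((array([0.5475, 0.1876]), np.float64(0.0756), np.int64(126)), np.float64(0.1476))
tilt [ 0.00158277 -0.00151867  0.14877731]
w plate 0.15150969863769745 tilt [0.00950083 0.00176029] ((array([ 0.4888, -0.1497]), np.float64(0.0758), np.int64(482)), np.float64(0.1516))
knob 0.20505478274392025 [ 0.49062156 -0.14951349  0.20528888]
w plate 0.15086111571761002 tilt [0.00839469 0.00187596] ((array([0.5507, 0.1857]), np.float64(0.0758), np.int64(478)), np.float64(0.151))
knob 0.20443713498425684 [0.55262084 0.18585972 0.20467708]
```

The side camera puts the lid off by (+0.8,−3.2) mm relative to the pot, and the wrist camera by (+0.9,−1.5) mm. I'll correct by about 2 mm and lower partway.

```bash
python3 -m pendant '[[-0.01,-0.05,0,0,1],[-0.01,-0.05,0.2,0,1],[-0.01,-0.05,0.4,0,1],[-0.01,-0.05,0.55,0,1],[-0.01,-0.05,0.6,0,1]]'; python3 -m pendant '[[0,0,0,0,1],[0,0,0,0,1]]';  python3 - <<'E'
from h import *
units([.5499,.1885,.142])
p,d=camera('side');cv2.imwrite("pics/side6.png",cv2.resize(p[180:310,150:310,::-1],(800,650))[:600])
E
```

```text
clock: 8.28
position: [0.5493, 0.1885, 0.1594]
ee_rot: [0.992, 0.126, -0.0, 0.0]
ft_force: [0.0, 0.0, -3.3]
grip_width: 0.228
clock: 8.52
position: [0.5497, 0.1887, 0.1604]
ee_rot: [0.992, 0.126, 0.0, -0.0]
ft_force: [-1.0, 0.3, -4.0]
grip_width: 0.232
clk 8.53 pos [0.5497 0.1887 0.1604] yaw 14.43 tilt [ 0.  0. -1.] F [-0.97  0.3  -4.02] T [-0.01 -0.01 -0.05] w 0.232 units [0.003 0.007 0.459]
```

View pics/side6.png

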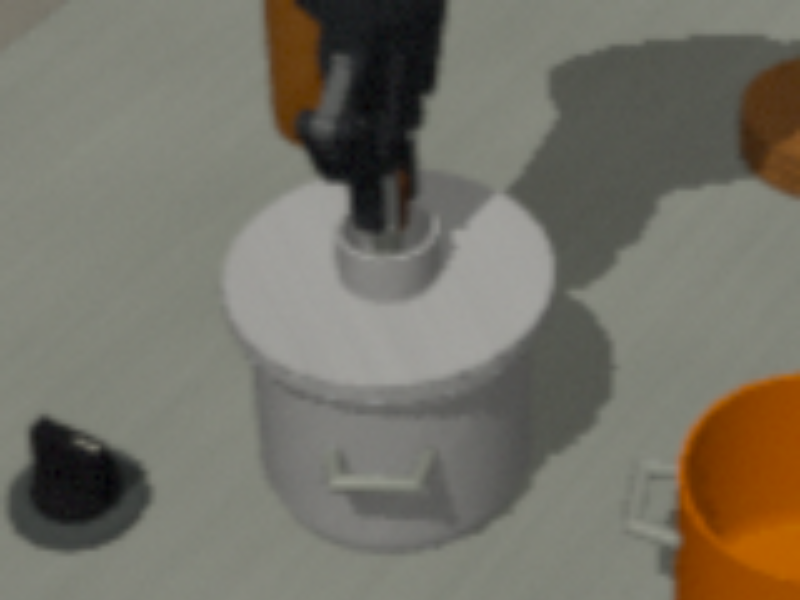

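The set sits centred just above the pot, with the lid disc at crop (388,275) over the pot at about (392,450). The TCP is on target, so I'll lower it in small steps and watch the force.

```bash
python3 -m pendant '[[0,0,0.1,0,1],[0,0,0.2,0,1],[0,0,0.28,0,1],[0,0,0.34,0,1],[0,0,0.34,0,1]]'; python3 -m pendant '[[0,0,0,0,1]]'; python3 -m pendant '[[0,0,0.05,0,1],[0,0,0.05,0,1]]'; python3 -c "
from h import *
units([.5499,.1885,.142])"
```

```text
clock: 9.2
position: [0.5495, 0.1886, 0.1463]
ee_rot: [0.992, 0.126, -0.0, 0.0]
ft_force: [0.3, -0.9, -3.5]
grip_width: 0.227
clock: 9.32
position: [0.5496, 0.1887, 0.1466]
ee_rot: [0.992, 0.126, 0.0, 0.0]
ft_force: [-0.1, -0.5, -3.3]
grip_width: 0.23
clock: 9.57
position: [0.5495, 0.1886, 0.1443]
ee_rot: [0.992, 0.126, -0.0, 0.0]
ft_force: [0.1, 0.4, -4.1]
grip_width: 0.223
clk 9.57 pos [0.5495 0.1886 0.1443] yaw 14.42 tilt [-0. -0. -1.] F [ 0.08  0.42 -4.12] T [ 0.04  0.03 -0.  ] w 0.223 units [0.01  0.005 0.059]
```

```bash
python3 -m pendant '[[0,0,0.04,0,1],[0,0,0.04,0,1]]';python3 -m pendant '[[0,0,0.04,0,1],[0,0,0.04,0,1]]'
```

```text
clock: 9.82
position: [0.5496, 0.1886, 0.1428]
ee_rot: [0.992, 0.126, 0.0, 0.0]
ft_force: [-0.5, -0.1, -4.1]
grip_width: 0.229
clock: 10.07
position: [0.5496, 0.1887, 0.1427]
ee_rot: [0.992, 0.126, 0.0, 0.0]
ft_force: [-5.9, -2.5, 10.3]
grip_width: 0.229
```

```bash
python3 -m pendant '[[0,0,0.03,0,1],[0,0,0.03,0,1]]'
```

```text
clock: 10.32
position: [0.5499, 0.1888, 0.1427]
ee_rot: [0.992, 0.126, 0.001, 0.0]
ft_force: [-9.9, -5.2, 20.4]
grip_width: 0.232
```

Contact came at TCP z = 0.1427, and 0.088 + 0.0546 gives 0.1426, so it is seated. I'll ease off the push and check.

```bash
python3 -m pendant '[[0,0,-0.04,0,1],[0,0,-0.04,0,1],[0,0,-0.04,0,1]]'; python3 - <<'E'
from h import *
units([.5499,.1885,.142])
c=get_calibration('wrist');p,d=camera('wrist');cv2.imwrite("pics/wrist7.png",p[:,:,::-1]);W=wcloud(d,c)
p,d=camera('side');cv2.imwrite("pics/side7.png",cv2.resize(p[180:300,150:310,::-1],(800,600)));S=cloud('side',d)
for n,C,b in(('w',W,(145,105,405,260)),('s',S,(190,205,265,260))):
    P=C[b[1]:b[3],b[0]:b[2]].reshape(-1,3);Q=P[(P[:,2]>.102)&(P[:,2]<.116)];print(n,np.median(Q,axis=0).round(4),np.linalg.lstsq(np.c_[Q[:,:2],np.ones(len(Q))],Q[:,2],rcond=None)[0][:2])
E
```

```text
clock: 10.7
position: [0.5499, 0.1888, 0.1427]
ee_rot: [0.992, 0.126, 0.001, 0.0]
ft_force: [-3.6, -2.2, 8.7]
grip_width: 0.229
clk 10.7 pos [0.5499 0.1888 0.1427] yaw 14.42 tilt [ 0.001  0.    -1.   ] F [-3.58 -2.22  8.71] T [-0.35  0.68  0.05] w 0.229 units [-0.003  0.008  0.018]
w [0.5804 0.1985 0.1094] [0.00891024 0.00231091]
s [0.5368 0.2021 0.1081] [-0.00038885 -0.00021658]
```

View pics/side7.png

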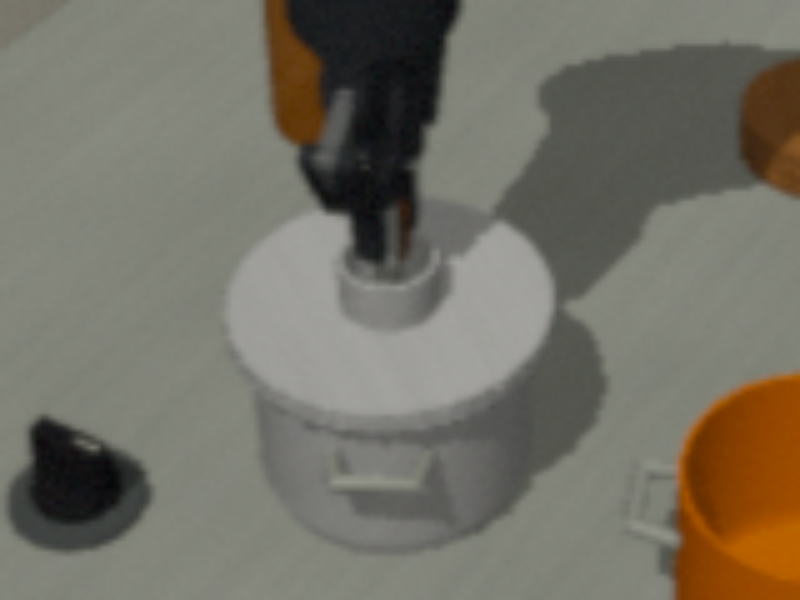

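View pics/wrist7.png

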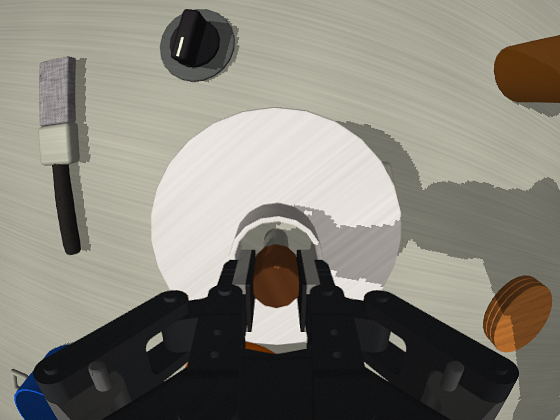

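Seated and level: plate top at 0.109 m as expected, tilt under 0.01, lid disc centred on the pot at crop (390,300). I'll hold a bit longer, then let go.

```bash
python3 -m pendant '[[0,0,-0.03,0,1],[0,0,-0.03,0,1],[0,0,-0.03,0,1]]'; python3 -m pendant '[[0,0,0,0,0.8],[0,0,0,0,0.6],[0,0,0,0,0.3],[0,0,0,0,0],[0,0,0,0,0]]'; python3 -m pendant '[[0,0,0,0,0],[0,0,0,0,0],[0,0,0,0,0]]'; python3 - <<'E'
from h import *
c=get_calibration('wrist');p,d=camera('wrist');cv2.imwrite("pics/wrist8.png",p[:,:,::-1]);W=wcloud(d,c)
units([.5499,.1885,.11])
p,d=camera('side');S=cloud('side',d)
for n,C,b in(('w',W,(145,105,405,330)),('s',S,(190,195,265,260))):
    P=C[b[1]:b[3],b[0]:b[2]].reshape(-1,3)
    for lo,hi in((.102,.116),(.132,.139),(.158,.170)):
        Q=P[(P[:,2]>lo)&(P[:,2]<hi)];print(n,len(Q),np.median(Q[:,2]).round(4),rfit(Q[:,:2],tol=.002),((Q.max(0)+Q.min(0))/2).round(4),np.ptp(Q,axis=0).round(4))
E
```

```text
clock: 11.18
position: [0.5495, 0.1886, 0.1428]
ee_rot: [0.992, 0.126, -0.0, 0.0]
ft_force: [-0.4, -0.3, -0.7]
grip_width: 0.228
clock: 11.8
position: [0.5496, 0.1887, 0.1429]
ee_rot: [0.992, 0.126, 0.0, 0.0]
ft_force: [-0.5, -0.4, -0.4]
grip_width: 0.995
clock: 12.18
position: [0.5495, 0.1886, 0.1429]
ee_rot: [0.992, 0.126, 0.0, 0.0]
ft_force: [0.8, 0.3, 0.3]
grip_width: 0.996
clk 12.22 pos [0.5496 0.1886 0.1429] yaw 14.43 tilt [ 0. -0. -1.] F [-1.09 -0.74  0.37] T [0.02 0.05 0.03] w 1.002 units [0.007 0.005 0.823]
w 38528 0.1094 (array([0.5547, 0.1892]), np.float64(0.0599), np.int64(25856)) [0.5511 0.1877 0.1092] [0.1497 0.153  0.0135]
w 1394 0.1352 (array([0.55 , 0.188]), np.float64(0.0221), np.int64(1385)) [0.5501 0.1879 0.1354] [0.0463 0.047  0.0068]
w 2961 0.1634 (array([0.6064, 0.203 ]), np.float64(0.0636), np.int64(1920)) [0.5504 0.1899 0.164 ] [0.0445 0.1081 0.012 ]
s 1739 0.1081 (array([0.5466, 0.1889]), np.float64(0.0637), np.int64(1177)) [0.5462 0.1894 0.109 ] [0.1527 0.1546 0.014 ]
s 45 0.1335 (array([0.5464, 0.1892]), np.float64(0.0227), np.int64(26)) [0.5345 0.1885 0.1354] [0.0247 0.047  0.0067]
s 107 0.1629 (array([0.5509, 0.1947]), np.float64(0.0488), np.int64(61)) [0.5463 0.1936 0.164 ] [0.0425 0.1039 0.0117]
```

View pics/wrist8.png

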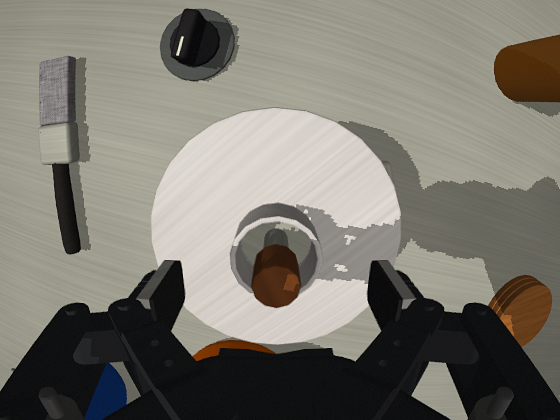

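Released, and the set stays put with the collar top at 0.135 m. The collar centre is (0.550,0.188), less than 1 mm from the TCP. I'll lower the open fingers around it and close gently.

```bash
python3 -m pendant '[[0,0,0.25,0,0],[0,0,0.5,0,0],[0,0,0.7,0,0],[0,0,0.82,0,0],[0,0,0.82,0,0]]' 40; python3 -m pendant '[[0,0,0,0,0.2],[0,0,0,0,0.4],[0,0,0,0,0.6],[0,0,0,0,0.8],[0,0,0,0,1]]'; python3 -m pendant '[[0,0,0,0,1],[0,0,0,0,1]]'; python3 - <<'E'
from h import *
c=get_calibration('wrist');p,d=camera('wrist');cv2.imwrite("pics/wrist9.png",p[:,:,::-1])
units([.5499,.1885,.11])
E
```

```text
clock: 12.9
position: [0.5494, 0.1886, 0.1097]
ee_rot: [0.992, 0.126, -0.0, 0.0]
ft_force: [-1.0, -0.7, -0.1]
grip_width: 1.0
clock: 13.52
position: [0.5498, 0.1887, 0.1108]
ee_rot: [0.992, 0.125, 0.0, 0.0]
ft_force: [-1.7, -0.7, 6.2]
grip_width: 0.556
clock: 13.78
position: [0.5498, 0.1888, 0.1108]
ee_rot: [0.992, 0.126, 0.0, 0.0]
ft_force: [-1.9, -0.8, 6.7]
grip_width: 0.553
clk 13.82 pos [0.5499 0.1888 0.1108] yaw 14.42 tilt [ 0.001  0.    -1.   ] F [-1.86 -1.61  5.98] T [-0.18  0.37  0.01] w 0.551 units [-0.001  0.006  0.02 ]
```

View pics/wrist9.png

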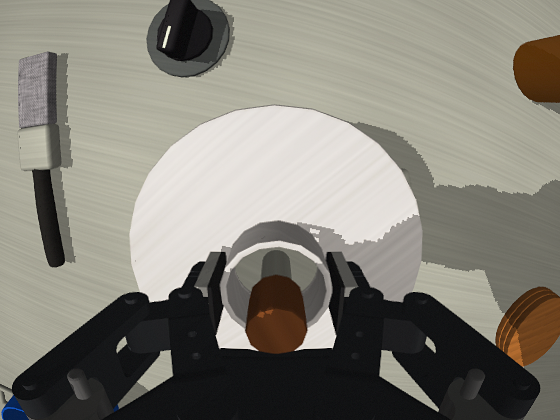

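The collar is gripped at about 47 mm, with the knob at (276,315) standing free between the fingers. Now a slow, straight lift.

```bash
python3 -m pendant '[[0,0,-0.05,0,1],[0,0,-0.15,0,1],[0,0,-0.3,0,1],[0,0,-0.3,0,1]]' 60; python3 - <<'E'
from h import *
units([.5499,.1885,.21])
p,d=camera('side');cv2.imwrite("pics/side10.png",cv2.resize(p[180:300,150:310,::-1],(800,600)))
E
```

```text
clock: 14.32
position: [0.5498, 0.1888, 0.1226]
ee_rot: [0.992, 0.126, 0.0, -0.0]
ft_force: [0.7, 1.0, -2.3]
grip_width: 0.544
clk 14.32 pos [0.5498 0.1888 0.1226] yaw 14.42 tilt [ 0.001  0.    -1.   ] F [ 0.66  0.99 -2.28] T [-0.03 -0.   -0.01] w 0.544 units [ 2.000e-03  7.000e-03 -2.184e+00]
```

View pics/side10.png

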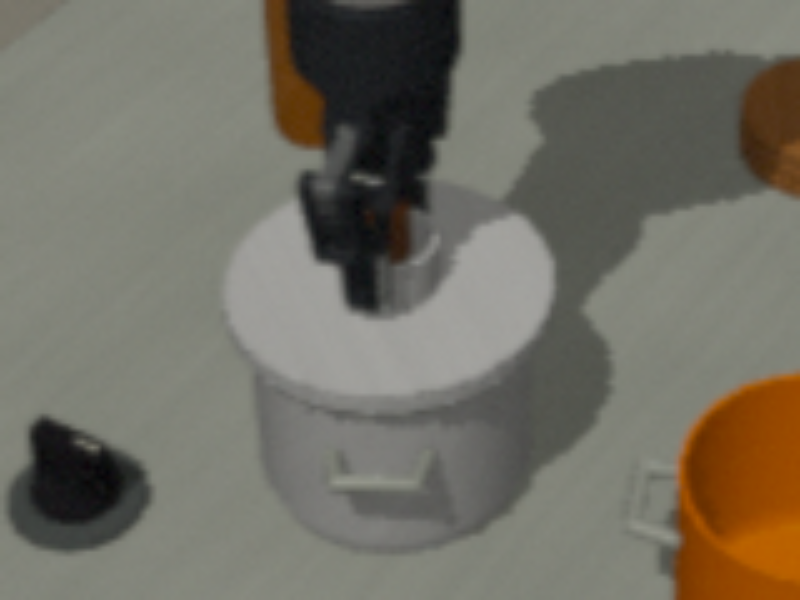

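The load is about 2 N, which is the outer lid alone, and the lid is level. Lifting on.

```bash
python3 -m pendant '[[0,0,-0.2,0,1],[0,0,-0.45,0,1],[0,0,-0.7,0,1],[0,0,-0.95,0,1],[0,0,-1.2,0,1]]'; python3 -m pendant '[[0,0,-0.25,0,1],[0,0,-0.5,0,1],[0,0,-0.75,0,1],[0,0,-0.95,0,1],[0,0,-1.05,0,1]]';python3 -m pendant '[[0,0,0,0,1],[0,0,0,0,1],[0,0,0,0,1],[0,0,0,0,1]]'; python3 - <<'E'
from h import *
units([.5499,.1885,.21])
c=get_calibration('wrist');p,d=camera('wrist');cv2.imwrite("pics/wrist11.png",p[:,:,::-1]);W=wcloud(d,c)
p,d=camera('side');cv2.imwrite("pics/side11.png",cv2.resize(p[160:310,130:330,::-1],(800,600)));S=cloud('side',d)
units([.5499,.1885,.21])
P=W[105:240,150:400].reshape(-1,3);m=np.nanmedian(P[:,2]);Q=P[abs(P[:,2]-m)<.01];print('w plate z',m,np.linalg.lstsq(np.c_[Q[:,:2],np.ones(len(Q))],Q[:,2],rcond=None)[0][:2])
P=S[160:300,190:270].reshape(-1,3);print(np.histogram(P[:,2],bins=np.arange(.08,.26,.01)))
Q=P[abs(P[:,2]-m)<.01];print('s plate',np.median(Q,0),np.linalg.lstsq(np.c_[Q[:,:2],np.ones(len(Q))],Q[:,2],rcond=None)[0][:2])
Q=P[(P[:,2]>.098)&(P[:,2]<.11)];print('strainer flange',len(Q),np.median(Q,0),rfit(Q[:,:2]),np.linalg.lstsq(np.c_[Q[:,:2],np.ones(len(Q))],Q[:,2],rcond=None)[0][:2])
E
```

```text
clock: 15.0
position: [0.5496, 0.1887, 0.1709]
ee_rot: [0.992, 0.126, 0.0, 0.0]
ft_force: [-0.1, -0.6, -1.7]
grip_width: 0.545
clock: 15.62
position: [0.5496, 0.1888, 0.2126]
ee_rot: [0.992, 0.126, 0.0, -0.0]
ft_force: [0.3, 0.9, -2.0]
grip_width: 0.542
clock: 16.12
position: [0.5495, 0.1886, 0.2119]
ee_rot: [0.992, 0.126, -0.0, 0.0]
ft_force: [0.5, 0.4, -2.3]
grip_width: 0.546
clk 16.12 pos [0.5495 0.1886 0.2119] yaw 14.43 tilt [-0. -0. -1.] F [ 0.5   0.45 -2.31] T [-0.04 -0.    0.02] w 0.546 units [0.01  0.006 0.048]
clk 16.23 pos [0.5495 0.1886 0.212 ] yaw 14.43 tilt [-0. -0. -1.] F [-0.25 -0.04 -2.27] T [-0.01  0.04  0.04] w 0.546 units [0.009 0.006 0.049]
w plate z 0.2101991721138578 [-0.00931378 -0.00280983]
(array([ 193,  144, 1592,   60,   48,   28,   12,    1,    0,    0,    0,
         82, 1545,  453,  101,  116,   51]), array([0.08, 0.09, 0.1 , 0.11, 0.12, 0.13, 0.14, 0.15, 0.16, 0.17, 0.18,
       0.19, 0.2 , 0.21, 0.22, 0.23, 0.24, 0.25]))
s plate [0.52832388 0.20897312 0.20895322] [ 0.00754051 -0.01238434]
strainer flange 1664 [0.53557754 0.20125151 0.1029728 ] (array([0.5416, 0.196 ]), np.float64(0.054), np.int64(1109)) [ 0.00255281 -0.00422955]
```

View pics/side11.png

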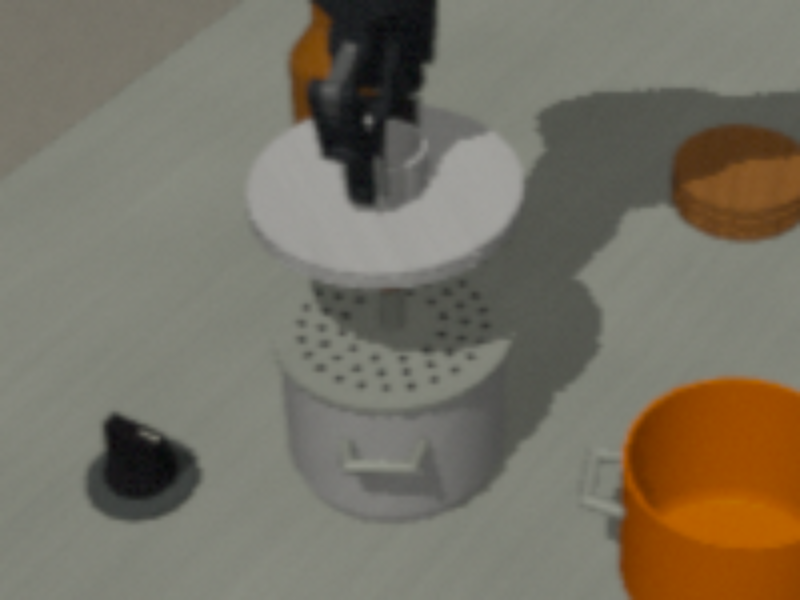

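View pics/wrist11.png

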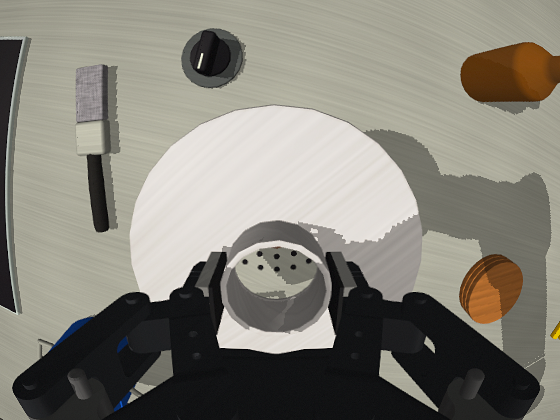

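The strainer lid (perforated, at crop (390,335)) is seated level with its flange at about 0.103 m, where 0.104 is expected. The outer lid is held level with its lower edge at about 0.197 m, above the knob top at 0.163, and nothing is moving. Handing in.

```bash
python3 -c "
from workcell import hand_in
print(hand_in())"
```

```text
the job is handed in; nothing more can be done
None
```

I lifted the nested lid set by the strainer knob and seated it in the aluminium pot, keeping hold until it was still. I then let go and raised the outer lid alone by its collar. The job was handed in at about 16 s; no verdict was reported.

**Strainer lid:** its flange measured about 0.103 m high against 0.104 m expected, level to under 0.01 rad. I did not re-measure its centring after lifting off the outer lid. A circle fit to the flange, partly hidden by the outer lid, came out about 7 mm off the pot's axis with too small a radius, so I discarded it. The nested disc measured within about 2 mm of the axis just before.

**Outer lid:** it is held still in the gripper at about a 2.3 N load, with a tilt of about 0.015 rad at most. Its lower edge is at about 0.197 m, roughly 34 mm above the knob top.

**Disagreements:** the cameras differed by up to about 4 mm in absolute position, so I moved by the knob-to-pot difference, on which they agreed within about 1 mm. The wrist depth also showed a steady apparent tilt of about 0.01 rad.

**Forces and other objects:** pressing the set home reached about 23 N on the wrist before I eased off. Nothing else in the scene looked moved in the pictures, though I did not measure it.

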